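# Open the safety-capped refill bottle in its stand

## Task

The flat bottle of room-scent refill stands in a wooden stand. Lay the loose steel retaining bar into the notches of the stand's two posts, so that it bridges the bottle's shoulder, and let go of it; then press the bottle's safety cap down, turn it anticlockwise (seen from above) while it is pressed until it is free, and lift it off. Finish while still holding the cap, upright and still, straight above the neck with roughly 5 cm of air under it; the bar stays across the posts, the bottle stays upright in the stand and the other goods stay where they are.

Things in the scene. Friction and masses are not known exactly. Their poses are not given: they have to be found in the camera images.
- cradle: Wooden stand, fixed to the table: base 140x80 mm with an 18-20 mm high rim in which the bottle stands, and two posts 96 mm apart (centre to centre, along y). Origin: centre of its underside, on the table. +x runs along the bottle from the post end to the neck end (away from the robot, within about 0.3 rad); z up.
- bar_seat (a point): Where the middle of the bar (point bar_mid) comes when the bar is laid in place: between the posts, 34 mm from the stand's origin to its -x, 94 mm above the table; axes as the stand's. Each post is 14 mm thick along y and has at its top a notch, open upward and along y, 26 mm wide along x and 11 mm deep, its floor 81 mm above the table; the notch's cheeks are 7 mm thick.
- bar_mid (a point): The middle of the loose steel retaining bar, half-way up its middle (13 mm above its underside). The bar is 150 mm long (its y axis), 16 mm wide (x), 14 mm high, with a raised grip in the middle, 44 mm long and 16 mm wide, that makes it 26 mm high there; 0.2 to 0.35 kg; symmetric end for end. It starts lying flat on the table.
- bottle: Flat white plastic bottle, loose but standing in the stand's rim with 1.5 mm play: body 120x60x70 mm (x, y, z), about 0.5 kg. Origin: centre of its underside, 8 mm above the table. The neck stands 30 mm from the centre to +x; axes as the stand's, to about 0.05 rad.
- neck_top (a point): Top of the grey spring-loaded sealing disc in the bottle's neck, on the neck's axis, when not pressed (fixed in the bottle, 106 mm above its underside). The cap's inside rests on it.
- cap_mid (a point): Centre of the grey ribbed push-and-turn cap: 46 mm across, 30 mm high, this point on its axis and half-way up (its rim is 15 mm below); 0.03 kg; z up along its axis, x parallel to the bottle's x while locked. At the start it is locked on the neck, its rim 12 mm above the bottle's shoulder. Inside, its top is 9 mm above this point and rests on the sealing disc.
- liner (a joint): How far the sealing disc in the neck is pressed down, in m: 0 at rest, 0.009 at its stop. It follows the cap while the cap is pressed.
- tags: Bystander, to be left alone: block of cream gift tags, 110x42x11 mm, lying between the two work areas; origin at the centre of its underside.
- soap_mid: Bystander, to be left alone: cream moulded soap, 85x60x28 mm, lying between the two work areas; origin at the centre of its underside.
- soap_left: Bystander, to be left alone: whitish moulded soap, 60x85x28 mm, far left; origin at the centre of its underside.
- jewel_box: Bystander, to be left alone: black square jewel box, 68x66x36 mm, far left; origin at the centre of its underside.
- spool_a: Bystander, to be left alone: ribbon spool lying flat, 73 mm across, 24 mm high, far right; origin at the centre of its underside.
- tape: Bystander, to be left alone: roll of parcel tape lying flat, 93 mm across, 48 mm high, far right; origin at the centre of its underside.
- glass_candle: Bystander, to be left alone: candle in a clear glass, 76 mm across, 90 mm high, at the back right; origin at the centre of its underside.
- bar: The same bar as point bar_mid; origin at the centre of its underside, same axes. Laid in the notches its underside is 3 mm above the bottle's shoulder, and its long side is 56 mm from the cap's axis.
- cap: The same cap; origin at the centre of its lower rim. Locked, it neither turns nor lifts. Pressed down 6 to 9 mm (best 7; 5 N to start, 9.5 N at the 9 mm stop) it can be turned anticlockwise seen from above; past 55 degrees (best 65 to 85; stop at 125) it is free to lift straight off. It does not turn clockwise. Let go before it is free, the spring raises it again.
There are look-alikes about, which are no part of the job. Leave any purple look-alike of the cap alone.

How it is judged (in metres and radians):
On the way, in this order (a step that is already met when the one before it is completed fails the run):
1. the bar lies in the notches of both posts, let go (x of bar_mid in the frame of bar_seat between -0.006 and 0.006 m and y of bar_mid in the frame of bar_seat between -0.018 and 0.018 m and z of bar_mid in the frame of bar_seat between -0.004 and 0.004 m and angle between the y axis of bar_mid and the y axis of cradle, either way round below 0.12 rad and angle between bar_mid's own z axis and vertical below 0.1 rad and contact force between the fingers and bar below 0.05 N), for 0.2 s.
2. the cap is pressed down on the bottle (value of joint liner above 0.004 m and angle between the x axis of cap_mid and the x axis of bottle, either way round below 0.35 rad), for 0.05 s.
3. the cap is turned free (angle between the x axis of cap_mid and the x axis of bottle, either way round above 0.85 rad), for 0.05 s.
At the end, for the whole second after the job is handed in: Fingers hold the cap still, within 15 degrees of upright and 25 mm of the neck axis, rim 25-100 mm above the sealing disc, touching nothing else; the bar lies let go in both notches (6 mm across, 18 mm along, 4 mm in height, 0.12 rad); the bottle stands down in its stand (all of step 1 and z of cap_mid in the frame of neck_top between 0.04 and 0.115 m and horizontal distance between cap_mid and neck_top below 0.025 m and angle between cap_mid's own z axis and vertical below 0.26 rad and linear speed of cap below 0.03 m/s and contact force between the fingers and cap above 1 N and contact force between cap and bottle below 0.02 N and contact force between cap and bar below 0.02 N and horizontal distance between bottle and cradle below 0.008 m and height (world z) of bottle below 0.013 m and angle between bottle's own z axis and vertical below 0.06 rad); the arm keeps its last pose, push and grip.
It fails at once if a bystander is shoved or knocked (more than 25 mm) (distance of any of tags, soap_mid, soap_left, jewel_box, spool_a, tape, glass_candle from where it was at the start of the episode above 0.025 m).
It fails at once if the bottle is tipped or pulled out of the stand (angle between bottle's own z axis and vertical above 0.15 rad or height (world z) of bottle above 0.024 m).
It also fails if it takes over 53 s, if anything falls off the work surface, if the arm or the gripper's body presses on something with over 40 N, if the wrist force passes 120 N, or if a joint passes its speed limit or range.

## Robot

A 6-joint arm with a two-finger parallel gripper is mounted at the origin on a cart in front of the work surface, level with it; the furniture and walls round the work are solid. World frame = base frame: x ahead of the robot, y to its left, z up, the work surface at z = 0. Lengths are in mm, angles in rad, forces in N, time in s.
With the tool pointing down it reaches from about 300 to 850 mm from the base axis. Payload 5.4 kg.
Tool frame: the origin (TCP) lies at the very end of the fingers, on their centre line; the grasp point (between the pads) lies 19 mm behind it; x points along the fingers, z is the direction in which the jaws open and shut, and the axes are right-handed (so a half turn about x gives the same grasp; the last joint's range is limited). The gripper opens to 85 mm and grips with 20 to 120 N. Pads are 22 mm wide; open, the fingers measure 114 mm over their backs; the gripper's body (76 mm by 85 mm) begins 54 mm behind the grasp point. The pads swing forward as they close: fully open they stand 13 mm farther back than shut.
Start: joints at [-1.481, 0.158, 1.597, -0, 1.386, -0.21], TCP at [169.791, -549.342, 206.999] pointing down, gripper open.
Joint ranges: [-2.91, 2.91], [-0.94, 2.29], [0.18, 2.7], [-1.29, 4.43], [0.17, 2.64], [-3, 3]. Speed limits (rad/s): [2.57, 2.57, 3.14, 3.14, 3.14, 3.14].

## Interface

Orientations are given as [roll, pitch, yaw] about the fixed x, y, z axes, in that order (R = Rz(yaw) Ry(pitch) Rx(roll)).
In Python, from plant import observe, grab_frame, close_job gives the robot as it stands. The module is installed in compiled form; this text tells all that it offers.
- The arm moves only by the tool play_rows, never from a script. Its argument "rows" is a list of rows, each a list of 4 numbers: the shift along the tool's x, y, z in units of 10 cm (1.0 is 10 cm), then the turn about the tool's x in units of 180 degrees (1.0 is 180 degrees). In form: [[dx, dy, dz, yaw], ...]. A call has 1 to 12 rows; each row shifts and turns the pose as measured when the row begins, along the tool's axes as they then stand; what a row does not reach is not made up. A row lasts 1/8 s, in which the tool goes at most 62.5 mm and 10.7 degrees, less where a joint would pass 70% of its speed; a pose out of reach is approached as far as the arm can. A call with a number of a shift or a turn outside -1 to 1 is refused whole. A call with a gripper value outside its range is refused whole. "fingers" is the closure, from 0 (fully open) to 1 (shut), set as the call begins (left out, the last holds). The fingers move at their own pace and stop on an object; "squeeze" is the grip in N (left out, the last holds). Time passes only in rows, so rows that do not move let the fingers close. It gives the time, the measured TCP pose, the force and the opening at its end, in the units of the state.
- observe(): the state, without advancing time (a new reading comes with each control period).
- grab_frame(name): name is "scene" or "top" or "wrist"; returns a dict with "img" (400x640x3 uint8, red, green, blue), "depth" (400x640 float32, mm along the optical axis (not along the pixel's ray), 0 where there is no reading), "fov_y" (degrees; the focal length in pixels is half the picture's height over the tangent of half this angle, whatever the lens; pixels are square), "cx", "cy" (the principal point, pixels), "position" and "attitude" of the camera in the world; the wrist camera has in their place "hand_eye" (4x4, takes a point from camera to tool coordinates, whose origin is the TCP and whose axes are the tool frame's). Camera axes: x right, y down, z forward; pixel columns grow to the right and rows downward; lengths in mm; the calibration is good to about 2 mm. A picture is of the moment at which its call begins: read the wrist's pose just before it.
- close_job(): hands the job in, once; it reports no verdict.
The state is a dict: "clock": time; "joint_pos": joint angles; "qd": joint speeds; "tau": joint torques, N m; "tool_pos": TCP position; "ee_rot": TCP orientation; "contact_force": force on the tool from outside, world axes, zero at the start; "ft_torque": the same for the moment, N m; "grip_width": opening from 0.0 (shut) to 1.0 (fully open).
Only numpy, scipy, OpenCV 4.12 (cv2) and the standard library are available. Lean on these libraries where they do the work, as an engineer would, in place of code of your own. Each camera call takes 0.05 s, during which the arm holds its last target.

## Working session

There is one attempt and no reset: what is moved stays moved. The work goes in short steps, Python scripts to look and compute and a tool call to move; the robot and the scene stay as the last step left them, time stands still between calls to the robot, and variables do not carry over. Pictures are saved under pics/ and viewed, and the job is handed in when it is done.

Besides the shell and the picture viewer there is one more tool, called after ">>>" in YAML: its name, and indented under it one key for each argument. play_rows: Moves the arm, as the interface text tells. Shifts and turns lie within -1 to 1; 1 stands for 10 cm of shift or 180 degrees of turn. Its arguments: {"type":"object","properties":{"rows":{"type":"array","items":{"type":"array","items":{"type":"number"}}},"fingers":{"type":"number"},"squeeze":{"type":"number"}},"required":["rows"]}

```bash
mkdir -p pics; cat > h.py <<'E'
import numpy as np, cv2
from plant import observe, grab_frame, close_job
from scipy.spatial.transform import Rotation as R
def save(n,img): cv2.imwrite(f'pics/{n}.png',cv2.cvtColor(img,cv2.COLOR_RGB2BGR))
def frame(name):
    s=observe(); f=grab_frame(name); 
    if name=='wrist':
        T=np.eye(4);T[:3,:3]=R.from_euler('xyz',s['ee_rot']).as_matrix();T[:3,3]=s['tool_pos']
        f['T']=T@np.array(f['hand_eye'])
    else:
        T=np.eye(4); a=np.array(f['attitude'])
        T[:3,:3]=a if a.shape==(3,3) else R.from_euler('xyz',a).as_matrix(); T[:3,3]=f['position']; f['T']=T
    return f
def cloud(f):
    d=f['depth']; h,w=d.shape; fl=h/2/np.tan(np.radians(f['fov_y'])/2)
    u,v=np.meshgrid(np.arange(w),np.arange(h))
    P=np.stack([(u-f['cx'])/fl*d,(v-f['cy'])/fl*d,d],-1)
    W=P@f['T'][:3,:3].T+f['T'][:3,3]; W[d==0]=np.nan
    return W
E
python3 - <<'E'
from h import *
import pickle
print(observe())
for n in ['scene','top','wrist']:
    f=frame(n); save(n+'0',f['img']); pickle.dump(f,open(n+'0.pkl','wb'))
    print(n,{k:v for k,v in f.items() if k not in('img','depth')})
E
```

```text
{'clock': 0.0, 'joint_pos': array([-1.48110836e+00,  1.59077577e-01,  1.59825713e+00, -8.17466571e-06,
        1.38619653e+00, -2.10069879e-01]), 'qd': array([-0.00039557,  0.00307434, -0.0004053 ,  0.00017444,  0.00104929,
        0.0007288 ]), 'tau': array([-1.49389994e-03, -3.96007347e+01, -3.31431091e+01, -2.37762015e-04,
        8.63840076e-03,  1.15860098e-05]), 'tool_pos': array([ 169.72463332, -548.69190056,  205.98845345]), 'ee_rot': array([2.93566643, 1.56885773, 1.66462946]), 'contact_force': array([-0.37882355,  0.850296  , -0.27415064]), 'ft_torque': array([-0.00104834, -0.03392056, -0.04849143]), 'grip_width': 0.9955445179711212}
scene {'fov_y': 55.86586049213832, 'cx': 324.54540642224856, 'cy': 205.30574951868817, 'position': array([ 55.7718384 , 863.63442998, 642.20593392]), 'attitude': array([-2.05273716,  0.01412007, -2.60839599]), 'T': array([[-8.61100795e-01, -2.24817195e-01,  4.56029221e-01,
         5.57718384e+01],
       [-5.08238191e-01,  4.05519221e-01, -7.59768454e-01,
         8.63634430e+02],
       [-1.41196012e-02, -8.86008685e-01, -4.63453608e-01,
    
[... 753 characters left out ...]
'hand_eye': array([[ 5.75309541e-04, -2.88912606e-01,  9.57355302e-01,
        -1.66845095e+02],
       [ 8.62382047e-05, -9.57355443e-01, -2.88912700e-01,
         7.47852153e+01],
       [ 9.99999831e-01,  2.48774835e-04, -5.25860416e-04,
         9.19831152e-01],
       [ 0.00000000e+00,  0.00000000e+00,  0.00000000e+00,
         1.00000000e+00]]), 'T': array([[ 2.95358945e-01, -9.14552876e-01, -2.76326132e-01,
         2.41476231e+02],
       [-9.55383658e-01, -2.83422146e-01, -8.31501904e-02,
        -5.27844275e+02],
       [-2.27169938e-03,  2.88556623e-01, -9.57460137e-01,
         3.72970185e+02],
       [ 0.00000000e+00,  0.00000000e+00,  0.00000000e+00,
         1.00000000e+00]])}
```

View pics/top0.png

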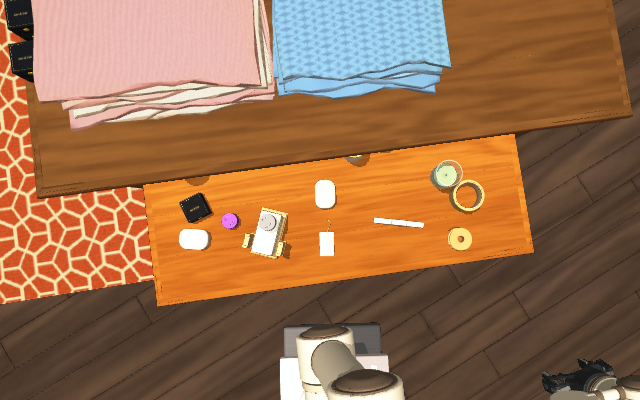

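View pics/scene0.png

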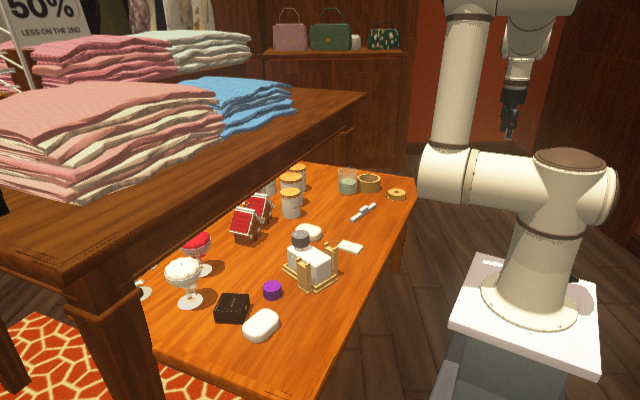

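View pics/wrist0.png

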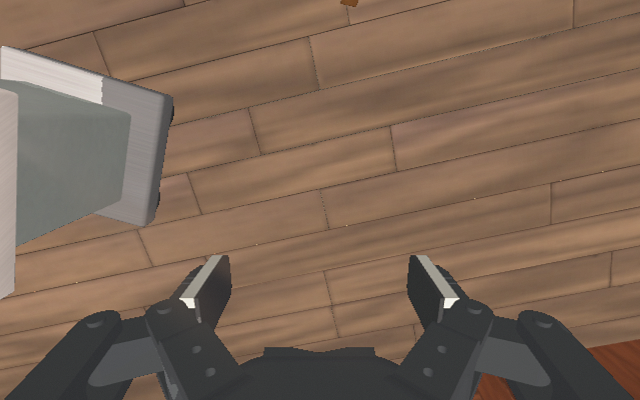

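The top picture shows the grey cap at (268,222) on the white bottle in the stand, with posts at (248,240) and (281,250). The steel bar is at (398,222), the purple look-alike is at (230,220), and the tags are at (326,243). I'll enlarge these and measure them.

```bash
python3 - <<'E'
from h import *
import pickle
f=pickle.load(open('top0.pkl','rb'));W=cloud(f)
def crop(x0,x1,y0,y1,s): return cv2.resize(f['img'][y0:y1,x0:x1],None,fx=s,fy=s,interpolation=cv2.INTER_CUBIC)
a=crop(215,315,190,270,4);b=crop(350,450,190,270,4)
save('crop0',np.hstack([a,b]))
np.set_printoptions(precision=1,suppress=True)
for n,(u,v) in dict(cap=(268,222),bottle=(264,243),barL=(376,220),bar=(398,222),barR=(421,225),p1=(248,240),p2=(281,250),tags=(326,243),soap=(325,194),table=(360,240),spool=(455,240),purple=(230,220)).items(): print(n,W[v,u])
m=(W[...,2]>8)&(W[...,2]<60)
p=W[205:240,365:430].reshape(-1,3); p=p[(p[:,2]>7)]
print(len(p),cv2.minAreaRect(p[:,:2].astype(np.float32)),p[:,2].max())
E
```

```text
cap [545.7 170.8 123.1]
bottle [488.2 189.4  71.3]
barL [ 545.8 -134.8   15.9]
bar [ 538.  -198.2   25.2]
barR [ 527.5 -267.7   14.4]
p1 [498.  231.9  86.1]
p2 [467.4 141.5  76.1]
tags [482.1  14.6  14.1]
soap [626.   13.8  24.5]
table [487.9 -86.6   3.8]
spool [ 480.8 -364.1   23.3]
purple [556.8 292.7  29.1]
332 ((538.4615478515625, -196.96327209472656), (187.91571044921875, 100.98772430419922), 88.51216888427734) 33.325133855624244
```

View pics/crop0.png

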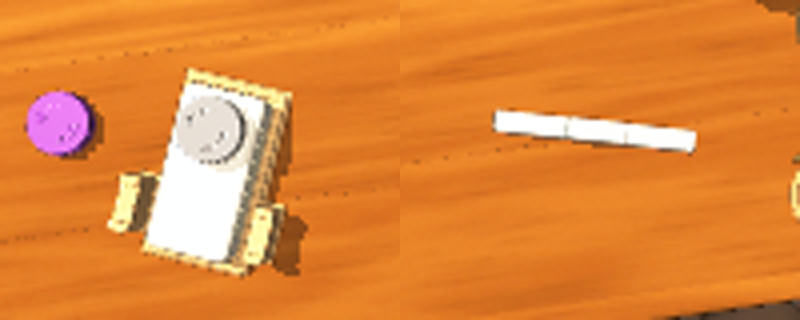

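```bash
cat >> h.py <<'E'
np.set_printoptions(precision=3,suppress=True)
def go(p,jaw=None):
    """print steps to reach TCP p with tool z at world heading jaw (mod pi)"""
    s=observe(); M=R.from_euler('xyz',s['ee_rot']).as_matrix()
    d=M.T@(np.array(p)-s['tool_pos'])
    h=np.arctan2(M[1,2],M[0,2])
    print('t',s['clock'],'pos',s['tool_pos'],'xdir',M[:,0],'zhead',h,'j',s['joint_pos'],'F',s['contact_force'],'w',s['grip_width'])
    print('d units',d/100, end=' ')
    if jaw is not None:
        a=(jaw-h+np.pi/2)%np.pi-np.pi/2
        print('yaw units',-a/np.pi,'deg world',np.degrees(a))
    else: print()
E
python3 - <<'E'
from h import *
import pickle
go([538,-198,207],-0.137)
f=pickle.load(open('top0.pkl','rb'));W=cloud(f)
print(W[100,500],W[170,300],W[150,500],W[60,150])
E
```

```text
t 0.15 pos [ 169.729 -548.825  206.215] xdir [-0.     0.002 -1.   ] zhead -1.2710109771315812 j [-1.481  0.159  1.598 -0.     1.386 -0.21 ] F [-0.361  0.569 -0.22 ] w 1.004872297395133
d units [-0.003  4.555 -2.264] yaw units -0.3609669050619228 deg world 64.9740429111461
[ 814.392 -404.364  311.404] [702.438  86.897  -1.605] [ 747.032 -517.48     3.473] [864.309 355.112 481.374]
```

>>> play_rows:
  rows:
    - [0, 0.5, -0.25, 0]
    - [0, 0.5, -0.25, 0]
    - [0, 0.5, -0.25, 0]
    - [0, 0.5, -0.25, 0]
    - [0, 0.5, -0.25, 0]
    - [0, 0.5, -0.25, 0]
    - [0, 0.5, -0.25, 0]
    - [0, 0.5, -0.25, 0]
    - [0, 0.5, -0.25, 0]
  fingers: 0.3

```text
clock: 1.27
tool_pos: [541.6, -192.7, 204.4]
ee_rot: [-3.094, 1.568, 1.91]
contact_force: [0.1, -0.9, 0.5]
grip_width: 0.701
```

>>> play_rows:
  rows:
    - [0, 0, 0, -0.058]
    - [0, 0, 0, -0.058]
    - [0, 0, 0, -0.058]
    - [0, 0, 0, -0.058]
    - [0, 0, 0, -0.058]
    - [0, 0, 0, -0.058]
    - [0, 0, 0, 0]

```text
clock: 2.15
tool_pos: [542.8, -187.0, 201.0]
ee_rot: [2.45, 1.562, 2.295]
contact_force: [-0.4, 1.0, -0.5]
grip_width: 0.698
```

```bash
python3 - <<'E'
from h import *
import pickle
go([538,-198,207],-0.137)
f=frame('wrist');save('w1',f['img']);pickle.dump(f,open('w1.pkl','wb'))
E
```

```text
t 2.15 pos [ 542.782 -186.965  201.045] xdir [-0.006  0.006 -1.   ] zhead -0.15502407541559501 j [-0.544  0.167  1.6    0.003  1.384 -0.389] F [-0.406  1.045 -0.514] w 0.6980555149598616
d units [-0.06  -0.116 -0.031] yaw units -0.005737241394106079 deg world 1.0327034509390942
```

View pics/w1.png

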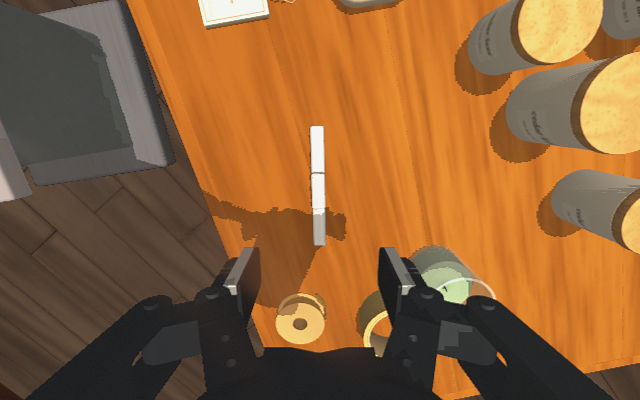

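```bash
cat >> h.py <<'E'
def rect(p,z0,z1):
    p=p.reshape(-1,3); p=p[(p[:,2]>z0)&(p[:,2]<z1)]
    r=cv2.minAreaRect(p[:,:2].astype(np.float32)); b=cv2.boxPoints(r)
    return r,len(p),np.median(p[:,2])
E
python3 - <<'E'
from h import *
import pickle
f=pickle.load(open('w1.pkl','rb'));W=cloud(f)
hsv=cv2.cvtColor(f['img'],cv2.COLOR_RGB2HSV)
m=np.zeros(hsv.shape[:2],bool);m[120:250,305:332]=1
m&=(hsv[...,1]<70)
p=W[m];p=p[np.isfinite(p[:,2])]
print('z',np.percentile(p[:,2],[2,25,50,75,98]),'table',W[230,370],W[100,270])
print(rect(p,5,50)); g=p[p[:,2]>20.5]; print('grip',rect(g,20.5,40), g.mean(0))
q=p[(p[:,2]>5)][:,:2];c=q.mean(0);u,s,vt=np.linalg.svd(q-c);print(c,vt[0],np.ptp((q-c)@vt[0]),np.ptp((q-c)@vt[1]))
E
```

```text
z [10.908 13.281 14.08  24.716 26.621] table [ 597.604 -269.98     0.258] [500.663 -91.973   0.946]
(((539.50537109375, -201.0123291015625), (148.11669921875, 15.51583480834961), 82.45800018310547), 1538, np.float64(14.109983067958467))
grip (((539.2871704101562, -201.03565979003906), (42.92450714111328, 15.284674644470215), 81.38491821289062), 479, np.float64(25.530849863216133)) [ 539.747 -200.387   25.414]
[ 540.277 -195.504] [-0.132 -0.991] 148.1153351363227 15.585592001925846
```

```bash
python3 - <<'E'
from h import *
go([539.5,-201,50],-0.133)
E
```

```text
t 2.2 pos [ 542.754 -186.916  200.997] xdir [-0.006  0.007 -1.   ] zhead -0.1562267423555132 j [-0.544  0.167  1.6    0.003  1.384 -0.388] F [-0.26  -0.88   0.434] w 0.7013990572541519
d units [ 1.509 -0.153  0.   ] yaw units -0.007393301715603653 deg world 1.3307943088086576
```

>>> play_rows:
  rows:
    - [0, -0.15, 0, -0.0075]
    - [0.4, 0, 0, 0]
    - [0.5, 0, 0, 0]
    - [0.5, 0, 0, 0]
    - [0, 0, 0, 0]
    - [0, 0, 0, 0]

```text
clock: 2.95
tool_pos: [541.9, -202.8, 60.9]
ee_rot: [1.927, 1.567, 1.777]
contact_force: [-0.8, -0.3, 0.4]
grip_width: 0.701
```

```bash
python3 - <<'E'
from h import *
go([539.5,-201,6],-0.133)
E
```

```text
t 2.95 pos [ 541.898 -202.815   60.851] xdir [-0.001  0.003 -1.   ] zhead -0.14999277140110756 j [-0.568  0.324  1.707  0.003  1.113 -0.419] F [-0.805 -0.341  0.436] w 0.7013601042404812
d units [ 0.549  0.013 -0.026] yaw units -0.005408967130633719 deg world 0.9736140835140694
```

>>> play_rows:
  rows:
    - [0.3, 0, -0.02, -0.005]
    - [0.24, 0.01, 0, 0]
    - [0, 0, 0, 0]

```text
clock: 3.32
tool_pos: [546.1, -205.1, 14.7]
ee_rot: [-0.235, 1.558, -0.372]
contact_force: [-0.5, 0.3, -0.4]
grip_width: 0.7
```

```bash
python3 - <<'E'
from h import *
go([539.5,-201,6],-0.133)
f=frame('wrist');save('w2',f['img'])
E
```

```text
t 3.325 pos [ 546.135 -205.056   14.654] xdir [ 0.012 -0.004 -1.   ] zhead -0.1363487175695437 j [-0.568  0.393  1.723  0.003  1.013 -0.433] F [-0.533  0.251 -0.378] w 0.7003338219504199
d units [ 0.086  0.031 -0.072] yaw units -0.0010659299084231125 deg world 0.19186738351616023
```

View pics/w2.png

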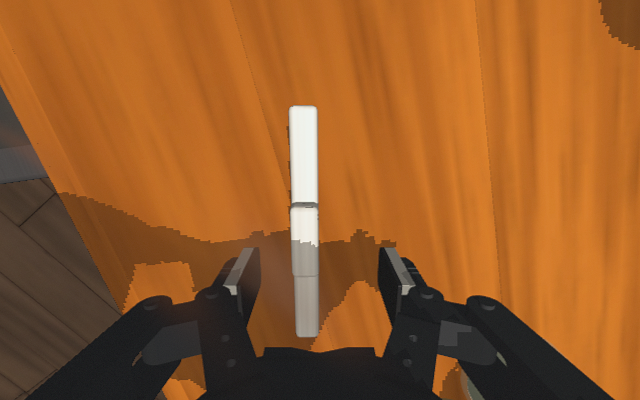

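>>> play_rows:
  rows:
    - [0.04, 0.03, -0.07, 0]
    - [0.04, 0, 0, 0]
    - [0, 0, 0, 0]
    - [0, 0, 0, 0]

```text
clock: 3.88
tool_pos: [543.4, -203.5, 12.4]
ee_rot: [-0.328, 1.548, -0.464]
contact_force: [0.5, -0.1, -0.5]
grip_width: 0.7
```

```bash
python3 - <<'E'
from h import *
go([539.5,-201,6],-0.133)
E
```

```text
t 3.875 pos [ 543.441 -203.531   12.446] xdir [ 0.021 -0.01  -1.   ] zhead -0.13664246209581585 j [-0.568  0.382  1.743  0.003  0.994 -0.433] F [ 0.47  -0.125 -0.454] w 0.6995330578223206
d units [ 0.063  0.02  -0.044] yaw units -0.0011594316951478853 deg world 0.20869770512661937
```

>>> play_rows:
  rows:
    - [0.1, 0.03, -0.06, 0]
    - [0, 0, 0, 0]

```text
clock: 4.12
tool_pos: [537.5, -199.4, 1.4]
ee_rot: [-0.324, 1.549, -0.461]
contact_force: [-0.1, -0.3, -0.5]
grip_width: 0.702
```

```bash
python3 - <<'E'
from h import *
go([539.5,-201,6],-0.133)
E
```

```text
t 4.125 pos [ 537.456 -199.417    1.358] xdir [ 0.02 -0.01 -1.  ] zhead -0.13669383657976442 j [-0.567  0.386  1.765  0.003  0.969 -0.432] F [-0.072 -0.33  -0.486] w 0.7016079064369409
d units [-0.046 -0.013  0.023] yaw units -0.0011757847012862964 deg world 0.21164124623153335
```

>>> play_rows:
  rows:
    - [-0.04, -0.01, 0.02, 0]
    - [0, 0, 0, 0]

```text
clock: 4.38
tool_pos: [539.4, -200.8, 5.6]
ee_rot: [-0.325, 1.548, -0.462]
contact_force: [0.5, -0.8, 0.8]
grip_width: 0.697
```

```bash
python3 - <<'E'
from h import *
go([539.5,-201,6],-0.133)
E
```

```text
t 4.375 pos [ 539.414 -200.781    5.632] xdir [ 0.02 -0.01 -1.  ] zhead -0.1366469335679375 j [-0.568  0.384  1.758  0.003  0.978 -0.432] F [ 0.494 -0.821  0.805] w 0.6968898141750325
d units [-0.004 -0.002  0.001] yaw units -0.0011608550089300116 deg world 0.2089539016074021
```

>>> play_rows:
  rows:
    - [0, 0, 0, 0]
    - [0, 0, 0, 0]
    - [0, 0, 0, 0]
    - [0, 0, 0, 0]
    - [0, 0, 0, 0]
    - [0, 0, 0, 0]
  fingers: 1
  squeeze: 60

```text
clock: 5.12
tool_pos: [539.7, -201.0, 5.9]
ee_rot: [-0.327, 1.548, -0.464]
contact_force: [-0.5, 1.0, -0.5]
grip_width: -0.0
```

>>> play_rows:
  rows:
    - [-0.3, 0, 0, 0]
    - [-0.5, 0, 0, 0]
    - [-0.5, 0, 0, 0]
    - [-0.4, 0, 0, 0]
    - [0, 0, 0, 0]

```text
clock: 5.75
tool_pos: [535.5, -198.9, 180.3]
ee_rot: [-0.317, 1.55, -0.454]
contact_force: [-0.7, 0.1, 0.3]
grip_width: 0.003
```

```bash
python3 - <<'E'
from h import *
import pickle
go([539.5,-201,180],-0.133)
f=frame('wrist');save('w3',f['img']);pickle.dump(f,open('w3.pkl','wb'))
f=frame('top');pickle.dump(f,open('top1.pkl','wb'));save('top1',f['img'])
E
```

```text
t 5.75 pos [ 535.471 -198.875  180.312] xdir [ 0.019 -0.009 -1.   ] zhead -0.13687640266243678 j [-0.568  0.152  1.658  0.002  1.311 -0.432] F [-0.653  0.137  0.261] w 0.0025436533582703347
d units [ 0.004 -0.016  0.043] yaw units -0.0012338972902827747 deg world 0.22210151225089947
```

View pics/w3.png

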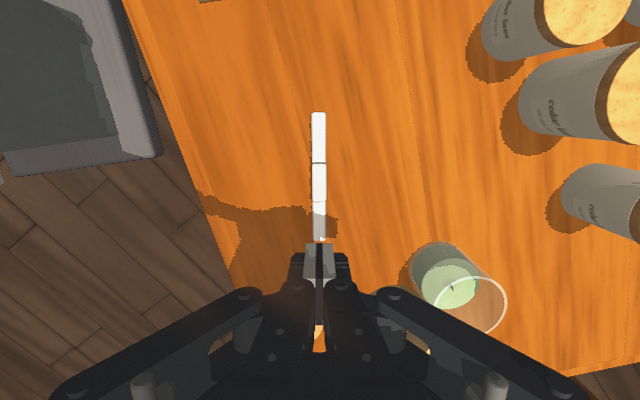

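The gripper shut to width 0 without catching the bar, which is still on the table at (318,185). I'll measure where the bar and the fingertips are now before trying again.

```bash
python3 - <<'E'
from h import *
import pickle
f=pickle.load(open('w3.pkl','rb'));W=cloud(f)
hsv=cv2.cvtColor(f['img'],cv2.COLOR_RGB2HSV)
m=np.zeros(hsv.shape[:2],bool);m[105:242,300:336]=1
m&=(hsv[...,1]<70)
p=W[m];p=p[np.isfinite(p[:,2])]
print('z',np.percentile(p[:,2],[2,25,50,75,98]),'table',W[230,370],W[100,270])
print(rect(p,5,50)); print('grip',rect(p,20.5,40))
print('fingertips',W[245:275:4,308],W[245:275:4,330])
print(f['depth'][240:280:4,312])
f=pickle.load(open('top1.pkl','rb'));W=cloud(f)
save('crop1',cv2.resize(f['img'][150:290,330:530],None,fx=4,fy=4))
E
```

```text
z [11.237 13.226 14.052 24.764 26.849] table [ 593.986 -275.943    0.689] [ 499.519 -108.865    0.737]
(((539.2785034179688, -201.6741943359375), (148.36524963378906, 15.392966270446777), 82.51326751708984), 1792, np.float64(14.054258199151775))
grip (((539.4879150390625, -201.3535614013672), (42.79909896850586, 14.576180458068848), 81.77883911132812), 540, np.float64(25.583989225547782))
fingertips [[ 532.362 -187.322  211.418]
 [ 532.34  -187.796  214.882]
 [ 532.47  -187.391  219.938]
 [ 532.525 -187.39   223.921]
 [ 532.539 -187.61   227.273]
 [ 532.618 -187.442  231.168]
 [ 532.635 -187.611  234.265]
 [ 532.709 -187.441  237.8  ]] [[ 543.048 -188.588  212.073]
 [ 542.798 -188.987  215.606]
 [ 542.568 -188.692  220.325]
 [ 542.36  -188.046  225.459]
 [ 542.146 -188.368  228.518]
 [ 541.944 -188.596  231.596]
 [ 541.761 -188.389  235.288]
 [ 541.573 -188.703  237.914]]
[376.037 148.592 144.716 141.173 137.138 132.815 130.158 125.779 121.907
 120.527]
```

View pics/crop1.png

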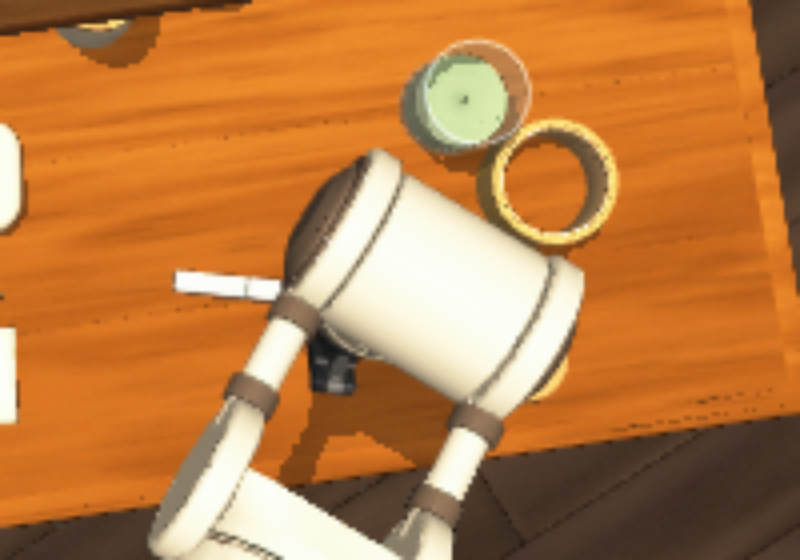

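```bash
python3 - <<'E'
from h import *
import pickle
for n in ['wrist0','w1','w3']:
    f=pickle.load(open(n+'.pkl','rb'));d=f['depth'];h,w=d.shape;fl=h/2/np.tan(np.radians(f['fov_y'])/2)
    u,v=np.meshgrid(np.arange(w),np.arange(h));P=np.stack([(u-f['cx'])/fl*d,(v-f['cy'])/fl*d,d],-1)
    H=np.array(f['hand_eye']);Q=P@H[:3,:3].T+H[:3,3]
    m=(d>0)&(d<200)&(v>200)&(abs(Q[...,2])<60)&(abs(Q[...,1])<30)
    q=Q[m];o=np.argsort(-q[:,0])[:60:12];print(n,q[o], 'pix',u[m][o],v[m][o])
f=frame('scene');s=observe();pickle.dump(f,open('s1.pkl','wb'))
W=cloud(f);m=(np.hypot(W[...,0]-s['tool_pos'][0],W[...,1]-s['tool_pos'][1])<60)&(W[...,2]>60)
v,u=np.nonzero(m);z=W[m][:,2];o=np.argsort(z)[:40:8];print(W[m][o],u[o],v[o],s['tool_pos'])
save('s1',cv2.resize(f['img'][v.min()-20:v.max()+20,u.min()-60:u.max()+60],None,fx=4,fy=4))
E
```

```text
wrist0 [[-36.727   5.282  43.601]
 [-37.48   -3.493  43.653]
 [-37.946  -7.631  43.873]
 [-38.149   4.455  43.27 ]
 [-38.434   9.298 -41.89 ]] pix [408 407 407 408 228] [263 280 288 266 257]
w1 [[-28.23    3.881  31.273]
 [-29.519  -5.03  -28.784]
 [-29.996   1.458 -28.834]
 [-30.435  -1.694  31.174]
 [-30.82   -7.719 -28.694]] pix [378 260 259 378 260] [255 272 261 267 278]
w3 [[-26.9     9.899   3.886]
 [-28.723  10.73   -2.629]
 [-29.519  11.089   4.827]
 [-29.886  11.259  -3.092]
 [-30.462  10.983  -2.093]] pix [324 311 326 310 312] [243 243 243 243 244]
[[ 526.768 -200.613  198.522]
 [ 538.532 -187.133  204.357]
 [ 535.625 -188.235  207.947]
 [ 535.838 -188.42   211.272]
 [ 519.38  -198.427  214.322]] [368 363 364 364 370] [161 160 159 158 157] [ 532.566 -197.04   174.68 ]
```

View pics/s1.png

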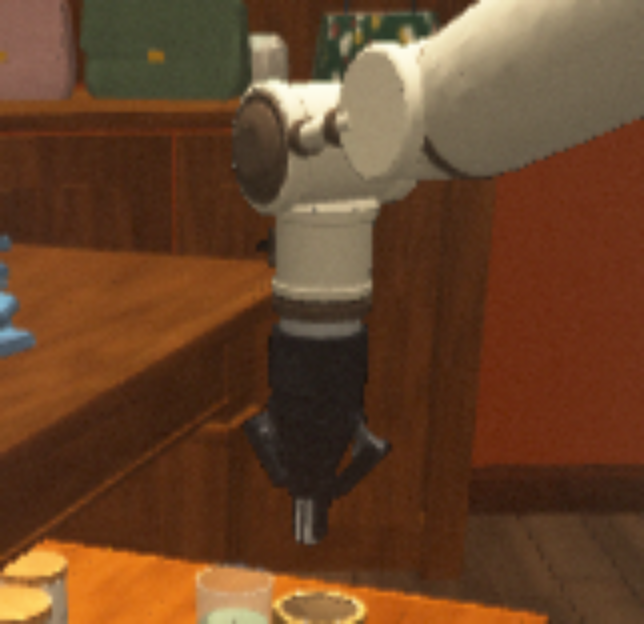

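The wrist depth and the scene camera agree: the real fingertips sit about 27 mm behind the reported TCP when shut (about 37 mm when fully open). So the first grasp closed just above the bar's 26 mm top. From here I'll plan with tip z = TCP z + 27. The bar hasn't moved and is at (539.4,-201.5).

>>> play_rows:
  rows:
    - [0, 0, 0, 0]
    - [0, 0, 0, 0]
    - [0, 0, 0, 0]
    - [0, 0, 0, 0]
  fingers: 0.45

```text
clock: 6.4
tool_pos: [530.3, -195.6, 169.9]
ee_rot: [0.402, 1.568, 0.265]
contact_force: [-0.3, 0.5, 0.7]
grip_width: 0.552
```

```bash
python3 - <<'E'
from h import *
go([539.4,-201.5,20],-0.132)
E
```

```text
t 6.4 pos [ 530.266 -195.641  169.879] xdir [ 0.003  0.001 -1.   ] zhead -0.13711017956411573 j [-0.569  0.161  1.669  0.002  1.31  -0.432] F [-0.292  0.454  0.658] w 0.5524756932341761
d units [ 1.499 -0.047  0.094] yaw units -0.0016266206754324164 deg world 0.29279172157783495
```

>>> play_rows:
  rows:
    - [0.3, -0.04, 0.08, 0]
    - [0.5, 0, 0, 0]
    - [0.5, 0, 0, 0]
    - [0.1, 0, 0, 0]
    - [0, 0, 0, 0]
    - [0, 0, 0, 0]

```text
clock: 7.15
tool_pos: [542.4, -203.3, 31.6]
ee_rot: [-0.233, 1.559, -0.37]
contact_force: [0.3, 0.1, 0.0]
grip_width: 0.55
```

```bash
python3 - <<'E'
from h import *
go([539.4,-201.5,-20],-0.132)
E
```

```text
t 7.15 pos [ 542.407 -203.269   31.65 ] xdir [ 0.011 -0.004 -1.   ] zhead -0.13695123731761963 j [-0.568  0.358  1.73   0.003  1.042 -0.433] F [0.288 0.099 0.015] w 0.5500211585181354
d units [ 0.516  0.015 -0.038] yaw units -0.0015760277870404656 deg world 0.2836850016672838
```

>>> play_rows:
  rows:
    - [0.3, 0.015, -0.05, 0]
    - [0.13, 0, 0, 0]
    - [0, 0, 0, 0]

```text
clock: 7.52
tool_pos: [543.2, -204.4, -5.7]
ee_rot: [-0.33, 1.547, -0.466]
contact_force: [0.2, 0.1, -0.3]
grip_width: 0.547
```

```bash
python3 - <<'E'
from h import *
go([539.4,-201.5,-20],-0.132)
E
```

```text
t 7.525 pos [ 543.21  -204.373   -5.749] xdir [ 0.021 -0.011 -1.   ] zhead -0.13674515957744943 j [-0.569  0.412  1.747  0.003  0.959 -0.434] F [ 0.246  0.121 -0.277] w 0.5466843352678868
d units [ 0.141  0.024 -0.045] yaw units -0.001510431205021867 deg world 0.2718776169039361
```

>>> play_rows:
  rows:
    - [0.13, 0.03, -0.06, 0]
    - [0, 0, 0, 0]

```text
clock: 7.78
tool_pos: [539.0, -201.3, -17.8]
ee_rot: [-0.341, 1.544, -0.478]
contact_force: [0.4, 0.0, 0.0]
grip_width: 0.551
```

```bash
python3 - <<'E'
from h import *
import pickle
go([539.4,-201.5,-20],-0.132)
f=frame('wrist');save('w4',f['img']);pickle.dump(f,open('w4.pkl','wb'))
E
```

```text
t 7.775 pos [ 538.993 -201.3    -17.81 ] xdir [ 0.024 -0.012 -1.   ] zhead -0.1365918837419148 j [-0.569  0.42   1.766  0.003  0.929 -0.434] F [0.378 0.001 0.001] w 0.5506178831339958
d units [ 0.022 -0.001  0.004] yaw units -0.0014616419912580896 deg world 0.2630955584264561
```

View pics/w4.png

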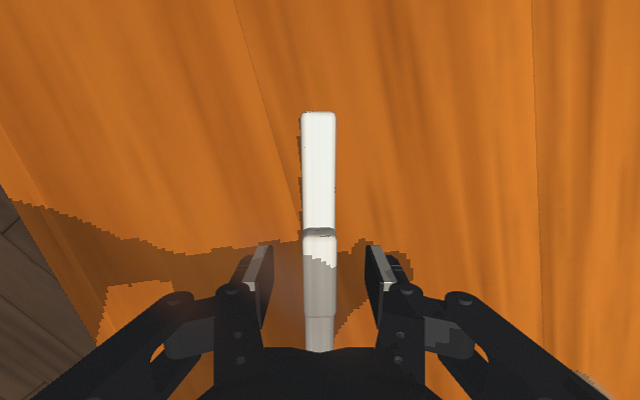

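The bar's grip (rows 235–315, column 319) is centred between the pads, so I'll close.

>>> play_rows:
  rows:
    - [0.02, 0, 0, 0]
    - [0, 0, 0, 0]
    - [0, 0, 0, 0]
    - [0, 0, 0, 0]
  fingers: 1
  squeeze: 70

```text
clock: 8.32
tool_pos: [540.7, -202.5, -18.0]
ee_rot: [-0.355, 1.54, -0.492]
contact_force: [-0.4, 0.1, 0.1]
grip_width: 0.167
```

```bash
python3 - <<'E'
from h import *
go([539.4,-201.5,140],-0.132)
E
```

```text
t 8.325 pos [ 540.737 -202.467  -18.018] xdir [ 0.027 -0.014 -1.   ] zhead -0.13650761518952434 j [-0.569  0.422  1.763  0.003  0.926 -0.434] F [-0.429  0.059  0.073] w 0.1672375048087366
d units [-1.58  -0.009  0.031] yaw units -0.00143481847793779 deg world 0.2582673260288022
```

>>> play_rows:
  rows:
    - [-0.3, 0, 0, 0]
    - [-0.5, 0, 0, 0]
    - [-0.5, 0, 0, 0]
    - [-0.5, 0.2, 0, 0]
    - [-0.2, 0.5, 0, 0]
    - [0, 0.5, 0, 0]
    - [0, 0.5, 0, 0]
    - [0, 0.5, 0, 0]
    - [0, 0.4, 0, 0]
    - [0, 0.2, 0, 0]
    - [0, 0, 0, 0]

```text
clock: 9.7
tool_pos: [570.8, 87.7, 180.5]
ee_rot: [-0.324, 1.551, -0.463]
contact_force: [-0.1, -0.2, -3.4]
grip_width: 0.174
```

```bash
python3 - <<'E'
from h import *
import pickle
go([500,90,220],-0.32)
f=frame('wrist');save('w5',f['img']);pickle.dump(f,open('w5.pkl','wb'))
E
```

```text
t 9.7 pos [570.794  87.677 180.516] xdir [ 0.018 -0.009 -1.   ] zhead -0.13885044595919357 j [-0.052  0.172  1.635 -0.008  1.316  0.089] F [-0.086 -0.247 -3.391] w 0.17400823553410646
d units [-0.408 -0.078 -0.697] yaw units 0.05766169392897351 deg world -10.37910490721523
```

View pics/w5.png

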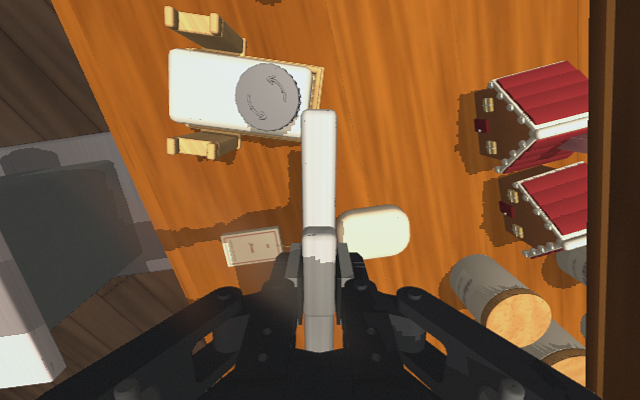

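```bash
cat >> h.py <<'E'
def stand(f,box):
    W=cloud(f);x0,x1,y0,y1=box;p=W[y0:y1,x0:x1].reshape(-1,3);p=p[np.isfinite(p[:,2])]
    return W,p
E
python3 - <<'E'
from h import *
import pickle
f=pickle.load(open('w5.pkl','rb'));W=cloud(f)
save('w5c',cv2.resize(f['img'][0:170,150:340],None,fx=4,fy=3.5,interpolation=cv2.INTER_CUBIC)[:600])
def box(x0,x1,y0,y1): 
    p=W[y0:y1,x0:x1].reshape(-1,3); return p[np.isfinite(p[:,2])]
for n,b,z in [('postL top',(160,225,5,45),(88,97)),('postL all',(160,225,5,45),(77,97)),('postR top',(160,220,130,165),(88,97)),('postR all',(160,220,130,165),(77,97)),('bottle',(165,310,45,140),(73,83)),('cap',(230,303,58,135),(115,125))]:
    p=box(*b); r=rect(p,*z); print(n,r)
    q=p[(p[:,2]>z[0])&(p[:,2]<z[1])]; print('   mean',q.mean(0))
print('table',W[190,200],W[200,450])
E
```

```text
postL top (((498.87310791015625, 237.15292358398438), (14.082486152648926, 39.99958038330078), 74.6205062866211), 434, np.float64(91.3829109396296))
   mean [498.817 237.119  91.205]
postL all (((499.02215576171875, 237.35507202148438), (14.446167945861816, 40.150840759277344), 74.45109558105469), 1258, np.float64(81.67056520219418))
   mean [498.346 236.945  84.684]
postR top (((473.2900695800781, 145.02615356445312), (13.938834190368652, 40.21086502075195), 74.32835388183594), 296, np.float64(91.30532711069914))
   mean [473.548 145.245  91.127]
postR all (((473.377197265625, 145.01312255859375), (14.325645446777344, 40.38233184814453), 74.7487564086914), 885, np.float64(81.60935470207977))
   mean [473.374 145.695  84.51 ]
bottle (((517.780517578125, 176.1488800048828), (71.86567687988281, 117.52703094482422), 75.40874481201172), 6425, np.float64(77.56656913435097))
   mean [504.554 186.818  77.402]
cap (((547.927978515625, 173.97998046875), (44.99016189575195, 45.61769485473633), 6.316246509552002), 3396, np.float64(119.96067798277906))
   mean [547.947 174.659 119.943]
table [435.1    90.551   1.18 ] [728.313  35.456   1.341]
```

View pics/w5c.png

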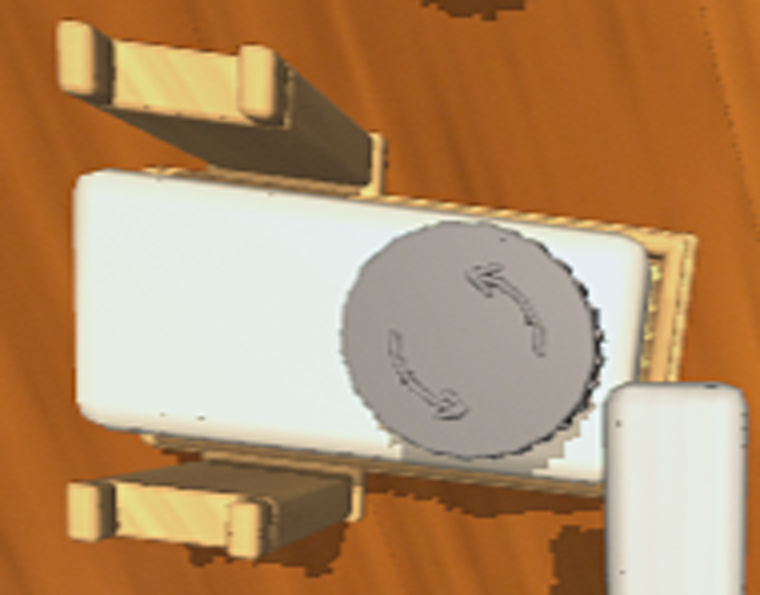

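```bash
python3 - <<'E'
from h import *
import pickle
f=pickle.load(open('w5.pkl','rb'));d=f['depth'];h,w=d.shape;fl=h/2/np.tan(np.radians(f['fov_y'])/2)
u,v=np.meshgrid(np.arange(w),np.arange(h));P=np.stack([(u-f['cx'])/fl*d,(v-f['cy'])/fl*d,d],-1)
H=np.array(f['hand_eye']);Q=P@H[:3,:3].T+H[:3,3]
m=(v>105)&(v<228)&(u>295)&(u<345)&(d<230)&(d>0)
q=Q[m];print(len(q),q.min(0),q.max(0));
r=cv2.minAreaRect(q[:,1:].astype(np.float32));print(r, np.percentile(q[:,0],[5,50,95]))
for y in (25,35,45,55,65,75):
    s=q[abs(q[:,1]-y)<3]; 
    if len(s): print(y,np.median(s[:,0]),(s[:,2].min()+s[:,2].max())/2)
g=Q[(v>235)&(v<300)&(u>305)&(u<333)];print('grip x top',np.median(g[:,0]),g[:,1].max(),g[:,2].mean())
E
```

```text
4117 [-35.58   19.51  -15.952] [72.404 77.469  8.965]
((48.691978454589844, -2.9617624282836914), (24.726957321166992, 58.13462829589844), 88.4954605102539) [-33.539 -32.334 -30.405]
25 -32.121729557473714 0.8315136233211966
35 -32.14121186107292 1.1116997796691925
45 -32.292023642146106 0.8764021464759848
55 -32.41988886923717 0.8838663963627527
65 -32.55252636888889 0.9142339255159948
75 -31.79336408979009 -3.599824432418453
grip x top -43.96092930941159 73.46093674151638 1.346495509344609
```

```bash
python3 - <<'E'
from h import *
go([484.8,189.9,130],-0.27)
E
```

```text
t 9.75 pos [570.745  86.843 180.463] xdir [ 0.018 -0.009 -1.   ] zhead -0.13987676255426684 j [-0.053  0.171  1.636 -0.009  1.316  0.089] F [-0.676 -0.02  -2.339] w 0.16472100957295005
d units [ 0.48   0.904 -1.004] yaw units 0.04141951290121766 deg world -7.455512322219179
```

>>> play_rows:
  rows:
    - [0, 0.35, -0.4, 0]
    - [0, 0.35, -0.4, 0]
    - [0, 0.2, -0.2, 0.041]
    - [0.1, 0, 0, 0]
    - [0, 0, 0, 0]
    - [0, 0, 0, 0]

```text
clock: 10.5
tool_pos: [483.4, 185.4, 165.9]
ee_rot: [-0.354, 1.55, -0.633]
contact_force: [0.4, 0.1, -2.6]
grip_width: 0.166
```

```bash
python3 - <<'E'
from h import *
go([484.8,189.9,100],-0.27)
E
```

```text
t 10.5 pos [483.413 185.385 165.901] xdir [ 0.017 -0.012 -1.   ] zhead -0.2789948531185857 j [ 0.142  0.036  1.812 -0.015  1.279  0.425] F [ 0.434  0.071 -2.581] w 0.1660447455622478
d units [ 0.659  0.052 -0.012] yaw units -0.0028631506724169356 deg world 0.5153671210350484
```

>>> play_rows:
  rows:
    - [0.3, 0.05, 0, -0.003]
    - [0.3, 0, 0, 0]
    - [0, 0, 0, 0]
    - [0, 0, 0, 0]

```text
clock: 11.0
tool_pos: [490.2, 186.5, 107.2]
ee_rot: [-0.253, 1.546, -0.525]
contact_force: [-0.7, 1.3, -2.0]
grip_width: 0.167
```

```bash
python3 - <<'E'
from h import *
import pickle
go([484.8,189.9,80],-0.27)
f=frame('wrist');save('w6',f['img']);pickle.dump(f,open('w6.pkl','wb'))
E
```

```text
t 11.0 pos [490.188 186.51  107.183] xdir [ 0.022 -0.012 -1.   ] zhead -0.27260718320020044 j [ 0.143  0.117  1.85  -0.017  1.155  0.422] F [-0.725  1.274 -1.967] w 0.16738983850502742
d units [ 0.27   0.02  -0.068] yaw units -0.0008298921877160707 deg world 0.14938059378889273
```

View pics/w6.png

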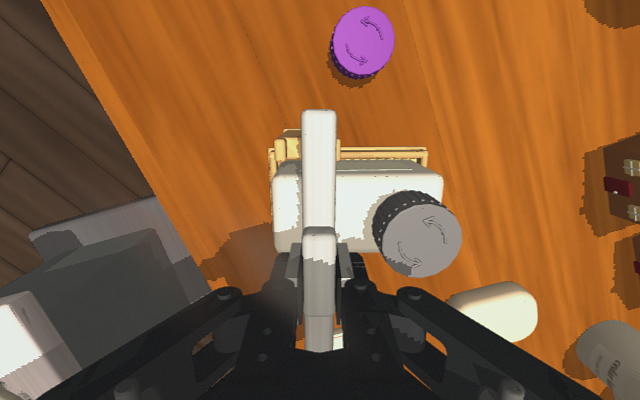

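>>> play_rows:
  rows:
    - [0.12, 0.03, -0.07, 0]
    - [0.1, 0, -0.01, 0]
    - [0, 0, 0, 0]

```text
clock: 11.42
tool_pos: [484.3, 191.8, 85.3]
ee_rot: [-0.186, 1.544, -0.458]
contact_force: [-0.0, -0.5, -3.0]
grip_width: 0.17
```

```bash
python3 - <<'E'
from h import *
import pickle
go([484.8,189.9,65],-0.27)
f=frame('wrist');save('w7',f['img']);pickle.dump(f,open('w7.pkl','wb'))
W=cloud(f)
save('w7c',cv2.resize(f['img'][80:280,240:480],None,fx=3,fy=3,interpolation=cv2.INTER_CUBIC))
E
```

```text
t 11.425 pos [484.301 191.837  85.312] xdir [ 0.024 -0.012 -1.   ] zhead -0.2723330628338395 j [ 0.155  0.135  1.878 -0.017  1.106  0.435] F [-0.004 -0.501 -2.994] w 0.1699267826944248
d units [ 0.203 -0.016  0.005] yaw units -0.0007426369650991169 deg world 0.13367465371784104
```

View pics/w7c.png

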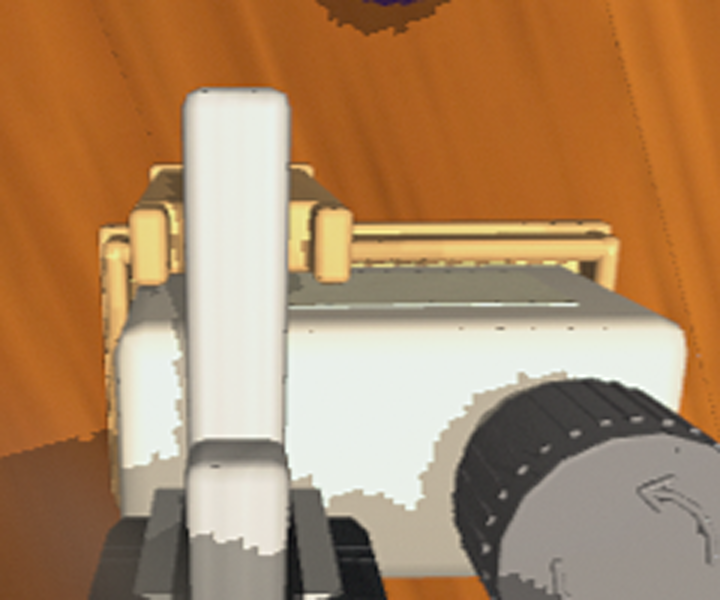

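>>> play_rows:
  rows:
    - [0.12, -0.01, 0, 0]
    - [0.08, 0, 0, 0]
    - [0, 0, 0, 0]
    - [0, 0, 0, 0]

```text
clock: 11.98
tool_pos: [485.2, 190.6, 64.5]
ee_rot: [-0.164, 1.543, -0.437]
contact_force: [0.3, 0.2, -3.1]
grip_width: 0.169
```

```bash
python3 - <<'E'
from h import *
go([484.8,189.9,63],-0.27)
E
```

```text
t 11.975 pos [485.199 190.586  64.52 ] xdir [ 0.025 -0.012 -1.   ] zhead -0.27242553365257616 j [ 0.152  0.166  1.89  -0.018  1.062  0.433] F [ 0.282  0.241 -3.05 ] w 0.16893704717850405
d units [ 0.015 -0.008 -0.002] yaw units -0.0007720713408864297 deg world 0.13897284135955734
```

>>> play_rows:
  rows:
    - [0.025, 0, 0, 0]
    - [0, 0, 0, 0]

```text
clock: 12.22
tool_pos: [486.2, 190.7, 63.3]
ee_rot: [-0.131, 1.541, -0.404]
contact_force: [0.2, 0.3, -2.4]
grip_width: 0.172
```

```bash
python3 - <<'E'
from h import *
import pickle
go([484.8,189.9,63],-0.27)
f=frame('wrist')
save('w8c',cv2.resize(f['img'][80:280,240:480],None,fx=3,fy=3,interpolation=cv2.INTER_CUBIC))
E
```

```text
t 12.225 pos [486.162 190.736  63.258] xdir [ 0.027 -0.012 -1.   ] zhead -0.2723866100531283 j [ 0.152  0.169  1.889 -0.018  1.058  0.433] F [ 0.21  0.34 -2.41] w 0.17230683649017245
d units [ 0.002 -0.012 -0.011] yaw units -0.0007596815743763392 deg world 0.13674268338774107
```

View pics/w8c.png

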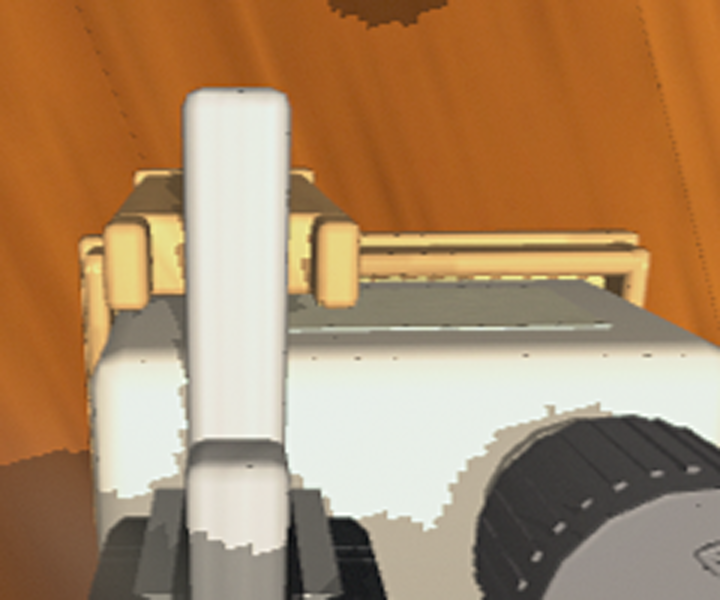

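>>> play_rows:
  rows:
    - [0.005, 0, -0.005, 0]
    - [0, 0, 0, 0]
    - [0, 0, 0, 0]
    - [0, 0, 0, 0]
  fingers: 0.58

```text
clock: 12.78
tool_pos: [487.2, 191.1, 63.8]
ee_rot: [-0.071, 1.538, -0.344]
contact_force: [-0.8, -0.4, -0.4]
grip_width: 0.418
```

```bash
python3 - <<'E'
from h import *
import pickle
go([484.8,189.9,180],-0.27)
f=frame('wrist')
save('w9',f['img'])
E
```

```text
t 12.775 pos [487.17  191.128  63.816] xdir [ 0.031 -0.011 -0.999] zhead -0.27244369252671746 j [ 0.153  0.168  1.889 -0.018  1.056  0.434] F [-0.841 -0.42  -0.354] w 0.41753381178039545
d units [-1.162 -0.021  0.018] yaw units -0.0007778514900476273 deg world 0.14001326820857293
```

View pics/w9.png

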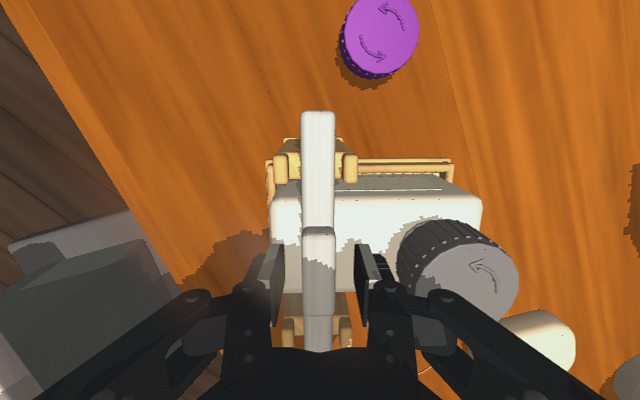

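>>> play_rows:
  rows:
    - [-0.2, 0, 0, 0]
    - [-0.4, 0, 0, 0]
    - [-0.4, 0, 0, 0]
    - [-0.3, -0.4, 0, 0]
    - [0, -0.4, 0, 0]
    - [0, 0, 0, 0]
    - [0, 0, 0, 0]

```text
clock: 13.7
tool_pos: [461.2, 113.7, 198.5]
ee_rot: [-0.086, 1.537, -0.357]
contact_force: [-0.3, 0.1, -0.4]
grip_width: 0.416
```

```bash
python3 - <<'E'
from h import *
import pickle
go([547.9,174.1,180],None)
f=frame('wrist')
save('w10',f['img']);pickle.dump(f,open('w10.pkl','wb'))
E
```

```text
t 13.7 pos [461.222 113.714 198.532] xdir [ 0.032 -0.012 -0.999] zhead -0.27148440596185436 j [-0.005 -0.126  1.902 -0.012  1.333  0.269] F [-0.317  0.099 -0.397] w 0.4164478877255539
d units [0.206 0.815 0.666]
```

View pics/w10.png

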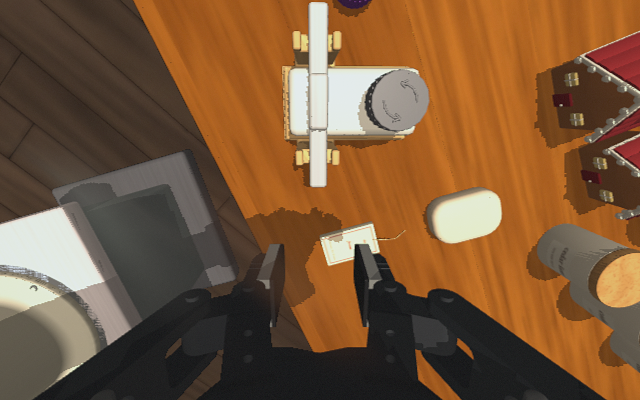

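```bash
python3 - <<'E'
from h import *
import pickle
f=pickle.load(open('w10.pkl','rb'));W=cloud(f)
def box(x0,x1,y0,y1): 
    p=W[y0:y1,x0:x1].reshape(-1,3); return p[np.isfinite(p[:,2])]
for n,b,z in [('posts',(285,350,20,180),(88,97)),('bar grip',(305,335,70,135),(101,112)),('bar far',(300,335,0,70),(93,98)),('bar near',(300,335,130,195),(93,98)),('cap',(360,435,60,140),(115,125)),('bottle',(285,420,65,140),(73,81))]:
    print(n,rect(box(*b),*z))
p=box(300,335,0,195);p=p[(p[:,2]>93.3)&(p[:,2]<112)]
E
```

```text
posts (((484.913330078125, 188.55255126953125), (130.21958923339844, 39.63459396362305), 74.44506072998047), 2523, np.float64(94.29617774059022))
bar grip (((486.4703063964844, 190.85104370117188), (43.7004508972168, 15.361464500427246), 74.95697784423828), 1068, np.float64(106.62580388072223))
bar far (((502.9524230957031, 238.22142028808594), (48.734439849853516, 21.194581985473633), 73.84723663330078), 1242, np.float64(94.81982295012293))
bar near (((477.047119140625, 143.15890502929688), (50.76243209838867, 22.52589225769043), 73.90442657470703), 926, np.float64(94.6366410733863))
cap (((547.264892578125, 174.37921142578125), (45.480499267578125, 45.25709915161133), 87.0703353881836), 2837, np.float64(119.94500300488))
bottle (((518.1168212890625, 182.3028564453125), (58.50741958618164, 118.2332763671875), 74.72248840332031), 4440, np.float64(77.5781188076167))
```

>>> play_rows:
  rows:
    - [0, 0.4, 0.35, 0]
    - [0, 0.4, 0.33, 0]
    - [0.1, 0, 0, 0]
    - [0, 0, 0, 0]
    - [0, 0, 0, 0]
  fingers: 0.27

```text
clock: 14.38
tool_pos: [547.4, 177.1, 185.6]
ee_rot: [-0.224, 1.544, -0.492]
contact_force: [0.3, 0.2, 0.1]
grip_width: 0.736
```

```bash
python3 - <<'E'
from h import *
go([547.6,174.2,120],-0.27)
E
```

```text
t 14.375 pos [547.359 177.084 185.602] xdir [ 0.024 -0.013 -1.   ] zhead -0.2671445467088301 j [ 0.112  0.16   1.638 -0.016  1.321  0.383] F [0.299 0.155 0.073] w 0.7360247899516682
d units [ 0.656 -0.023 -0.007] yaw units 0.0009089190121154484 deg world -0.1636054221807807
```

>>> play_rows:
  rows:
    - [0.4, -0.02, 0, 0]
    - [0.38, 0, -0.03, 0]
    - [0, 0, -0.03, 0]
    - [0, 0, 0, 0]

```text
clock: 14.88
tool_pos: [543.4, 174.8, 110.7]
ee_rot: [-0.11, 1.538, -0.379]
contact_force: [0.9, -1.1, 0.9]
grip_width: 0.73
```

```bash
python3 - <<'E'
from h import *
import pickle
go([547.6,174.2,68],-0.27)
f=frame('wrist')
save('w11',f['img']);pickle.dump(f,open('w11.pkl','wb'))
W=cloud(f)
p=W[170:330,260:380].reshape(-1,3);print(rect(p,116,125))
E
```

```text
t 14.875 pos [543.447 174.813 110.705] xdir [ 0.031 -0.012 -0.999] zhead -0.2685847523492809 j [ 0.109  0.219  1.726 -0.017  1.167  0.384] F [ 0.939 -1.135  0.894] w 0.730442941167578
d units [0.428 0.007 0.028] yaw units 0.0004504873186223086 deg world -0.08108771735201555
(((547.69873046875, 174.42681884765625), (45.63597869873047, 45.049217224121094), 85.18331909179688), 4619, np.float64(119.87330210105773))
```

View pics/w11.png

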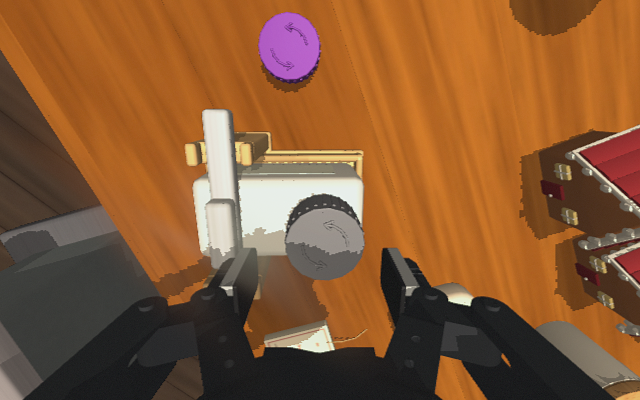

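>>> play_rows:
  rows:
    - [0.02, 0, 0.05, 0]
    - [0.08, 0, 0.03, 0]
    - [0, 0, 0, 0]
  fingers: 0.33

```text
clock: 15.3
tool_pos: [554.4, 172.5, 103.8]
ee_rot: [-0.042, 1.532, -0.311]
contact_force: [0.3, 0.5, 0.1]
grip_width: 0.668
```

```bash
python3 - <<'E'
from h import *
go([548.3,174.3,68],-0.27)
E
```

```text
t 15.3 pos [554.388 172.505 103.768] xdir [ 0.036 -0.012 -0.999] zhead -0.2688034482176344 j [ 0.103  0.247  1.708 -0.017  1.152  0.378] F [0.266 0.541 0.082] w 0.6682286596517449
d units [ 0.355  0.002 -0.077] yaw units 0.00038087426165779055 deg world -0.0685573670984023
```

>>> play_rows:
  rows:
    - [0.0, 0, -0.075, 0]
    - [0, 0, 0, 0]

```text
clock: 15.55
tool_pos: [546.6, 174.7, 103.5]
ee_rot: [-0.045, 1.533, -0.313]
contact_force: [0.2, -0.0, 0.8]
grip_width: 0.667
```

```bash
python3 - <<'E'
from h import *
go([548.3,174.3,68],-0.27)
E
```

```text
t 15.55 pos [546.633 174.668 103.458] xdir [ 0.036 -0.012 -0.999] zhead -0.26876225027227774 j [ 0.108  0.231  1.727 -0.017  1.148  0.383] F [ 0.157 -0.006  0.79 ] w 0.6667627628998355
d units [0.355 0.001 0.004] yaw units 0.00039398797495529737 deg world -0.07091783549195352
```

>>> play_rows:
  rows:
    - [0.15, 0, 0, 0]
    - [0, 0, 0, 0]
    - [0.15, 0, 0, 0]
    - [0, 0, 0, 0]

```text
clock: 16.05
tool_pos: [547.0, 174.3, 70.5]
ee_rot: [-0.062, 1.534, -0.331]
contact_force: [0.3, 0.2, -0.8]
grip_width: 0.672
```

```bash
python3 - <<'E'
from h import *
go([548.3,174.3,68],-0.27)
f=frame('wrist')
save('w12',f['img'])
E
```

```text
t 16.05 pos [546.955 174.278  70.543] xdir [ 0.035 -0.012 -0.999] zhead -0.26852689574700284 j [ 0.107  0.276  1.746 -0.018  1.087  0.384] F [ 0.34   0.18  -0.752] w 0.67203487514729
d units [0.026 0.004 0.012] yaw units 0.00046890364710839086 deg world -0.08440265647951035
```

View pics/w12.png

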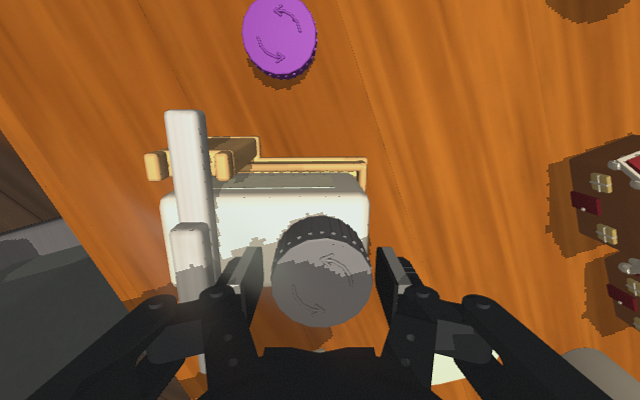

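>>> play_rows:
  rows:
    - [0.02, 0, 0.01, 0]
    - [0, 0, 0, 0]
    - [0, 0, 0, 0]
    - [0, 0, 0, 0]
  fingers: 1
  squeeze: 50

```text
clock: 16.6
tool_pos: [549.0, 174.4, 71.4]
ee_rot: [-0.033, 1.533, -0.302]
contact_force: [-2.7, -0.5, 1.5]
grip_width: 0.517
```

```bash
python3 - <<'E'
from h import *
import pickle
go([548.3,174.3,62],-0.27)
f=frame('wrist')
save('w13',f['img']);pickle.dump(f,open('w13.pkl','wb'))
W=cloud(f)
p=W[200:330,260:380].reshape(-1,3);print(rect(p,116,125))
E
```

```text
t 16.6 pos [549.02  174.409  71.353] xdir [ 0.036 -0.011 -0.999] zhead -0.2684780853225387 j [ 0.107  0.278  1.741 -0.017  1.087  0.383] F [-2.738 -0.47   1.483] w 0.5168290264581958
d units [ 0.093 -0.003 -0.01 ] yaw units 0.0004844404877641187 deg world -0.08719928779754137
(((546.632080078125, 174.9151611328125), (46.40349197387695, 51.65703582763672), 61.749942779541016), 7713, np.float64(119.9070310674362))
```

View pics/w13.png

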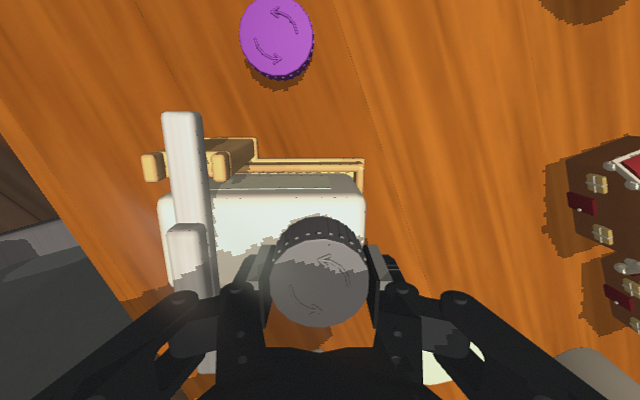

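>>> play_rows:
  rows:
    - [0.07, 0, -0.01, 0]
    - [0, 0, 0, 0]

```text
clock: 16.9
tool_pos: [549.4, 174.5, 65.7]
ee_rot: [-0.022, 1.53, -0.291]
contact_force: [-4.8, -0.5, 5.6]
grip_width: 0.515
```

```bash
python3 - <<'E'
from h import *
go([548.3,174.3,64],-0.27)
E
```

```text
t 16.9 pos [549.447 174.466  65.743] xdir [ 0.039 -0.012 -0.999] zhead -0.26830718495407635 j [ 0.107  0.285  1.745 -0.018  1.074  0.384] F [-4.789 -0.533  5.572] w 0.51474943526247
d units [ 0.017 -0.005 -0.011] yaw units 0.0005388397645981712 deg world -0.0969911576276708
```

>>> play_rows:
  rows:
    - [0.025, 0, -0.012, 0]
    - [0, 0, 0, 0]

```text
clock: 17.15
tool_pos: [549.6, 174.5, 65.0]
ee_rot: [-0.021, 1.528, -0.289]
contact_force: [-4.2, 0.5, 5.2]
grip_width: 0.517
```

```bash
python3 - <<'E'
from h import *
go([548.3,174.3,64],-0.27)
f=frame('wrist');W=cloud(f)
p=W[200:330,285:355].reshape(-1,3);p=p[(p[:,2]>105)&(p[:,2]<125)];print(np.median(p,axis=0),np.percentile(p[:,2],[20,80]))
E
```

```text
t 17.15 pos [549.567 174.47   65.021] xdir [ 0.041 -0.012 -0.999] zhead -0.26809747510309534 j [ 0.108  0.285  1.747 -0.019  1.07   0.385] F [-4.166  0.526  5.181] w 0.5173680021020177
d units [ 0.01  -0.005 -0.012] yaw units 0.0006055924833955562 deg world -0.10900664701120012
[549.674 177.419 113.531] [112.92  114.082]
```

>>> play_rows:
  rows:
    - [0.025, 0, -0.01, 0]
    - [0.015, 0, 0, -0.05]
    - [0.015, 0, 0, -0.05]
    - [0.01, 0, 0, 0]

```text
clock: 17.7
tool_pos: [550.1, 175.5, 62.8]
ee_rot: [-0.306, 1.526, -0.25]
contact_force: [-7.1, -1.8, 10.5]
grip_width: 0.518
```

```bash
python3 - <<'E'
from h import *
go([548.3,174.3,64],None)
f=frame('wrist');W=cloud(f);save('w14',f['img'])
p=W[200:330,285:355].reshape(-1,3);p=p[(p[:,2]>105)&(p[:,2]<125)];print(np.median(p,axis=0),np.percentile(p[:,2],[20,80]))
E
```

```text
t 17.7 pos [550.068 175.525  62.75 ] xdir [ 0.043 -0.011 -0.999] zhead 0.05677013045626325 j [ 0.109  0.288  1.748 -0.018  1.063  0.061] F [-7.094 -1.768 10.496] w 0.5181210567866885
d units [-0.013 -0.011 -0.018] 
[549.195 177.991 111.329] [110.745 111.843]
```

View pics/w14.png

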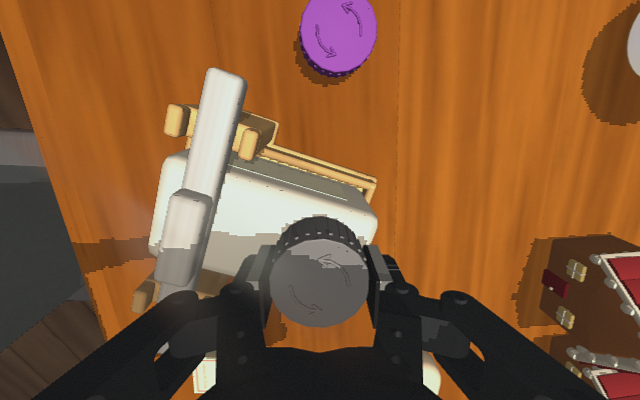

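>>> play_rows:
  rows:
    - [-0.005, 0, -0.015, -0.05]
    - [0.002, 0, -0.01, -0.05]
    - [0.003, 0, 0, -0.05]
    - [0, 0, 0, 0]

```text
clock: 18.25
tool_pos: [549.6, 175.8, 66.2]
ee_rot: [-0.751, 1.522, -0.208]
contact_force: [-4.0, -0.9, 5.2]
grip_width: 0.517
```

```bash
python3 - <<'E'
from h import *
go([548.3,174.3,64],None)
f=frame('wrist');W=cloud(f);save('w15',f['img'])
p=W[200:330,285:355].reshape(-1,3);p=p[(p[:,2]>105)&(p[:,2]<125)];print(np.median(p,axis=0),np.percentile(p[:,2],[20,80]))
E
```

```text
t 18.25 pos [549.608 175.828  66.203] xdir [ 0.048 -0.01  -0.999] zhead 0.5433575991739028 j [ 0.109  0.279  1.752 -0.018  1.064 -0.425] F [-3.987 -0.863  5.173] w 0.5165192390774114
d units [ 0.022 -0.006 -0.02 ] 
[547.156 178.571 114.745] [114.027 115.364]
```

View pics/w15.png

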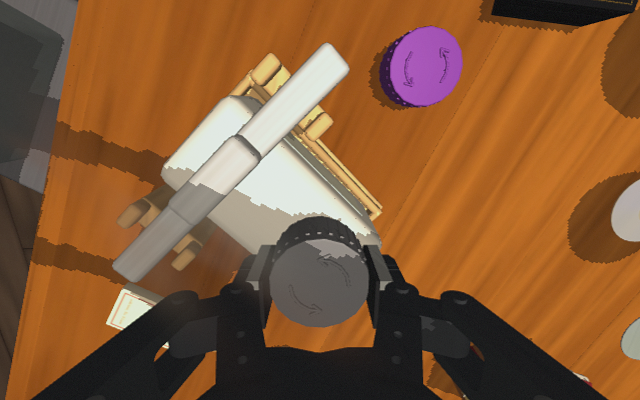

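>>> play_rows:
  rows:
    - [0.035, 0, -0.01, 0]
    - [0.02, 0, -0.005, -0.05]
    - [0.01, 0, 0, -0.05]
    - [0.01, 0, 0, -0.05]
    - [0, 0, 0, 0]

```text
clock: 18.92
tool_pos: [549.6, 175.4, 63.1]
ee_rot: [-1.224, 1.52, -0.195]
contact_force: [-4.3, -0.0, 6.7]
grip_width: 0.515
```

```bash
python3 - <<'E'
from h import *
go([548.3,174.3,64],None)
f=frame('wrist');W=cloud(f);save('w16',f['img'])
p=W[200:330,285:355].reshape(-1,3);p=p[(p[:,2]>105)&(p[:,2]<125)];print(np.median(p,axis=0),np.percentile(p[:,2],[20,80]))
E
```

```text
t 18.925 pos [549.612 175.438  63.05 ] xdir [ 0.05  -0.01  -0.999] zhead 1.029516235055845 j [ 0.108  0.282  1.755 -0.017  1.056 -0.912] F [-4.28  -0.015  6.693] w 0.5145121575544481
d units [-0.01   0.005 -0.016] 
[546.467 176.777 111.67 ] [110.891 112.355]
```

View pics/w16.png

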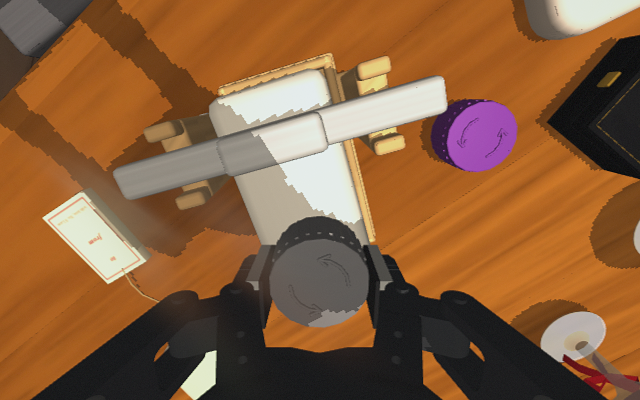

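>>> play_rows:
  rows:
    - [-0.08, 0, 0, 0]
    - [-0.1, 0, 0, 0]
    - [-0.1, 0, 0, 0]
    - [0, 0, 0, 0]

```text
clock: 19.48
tool_pos: [549.6, 175.6, 92.8]
ee_rot: [-1.208, 1.517, -0.18]
contact_force: [0.1, 0.4, -0.3]
grip_width: 0.515
```

```bash
python3 - <<'E'
from h import *
go([548.0,174.3,146],None)
f=frame('wrist');W=cloud(f);save('w17',f['img'])
p=W[200:330,285:355].reshape(-1,3);p=p[(p[:,2]>105)&(p[:,2]<185)];print(np.median(p,axis=0),np.percentile(p[:,2],[20,80]))
p=W[60:250,200:350].reshape(-1,3);print('bottle top',rect(p,72,82))
E
```

```text
t 19.475 pos [549.563 175.598  92.844] xdir [ 0.053 -0.01  -0.999] zhead 1.02853566611025 j [ 0.109  0.239  1.742 -0.017  1.109 -0.912] F [ 0.114  0.437 -0.261] w 0.5151606495037877
d units [-0.531 -0.02  -0.009] 
[543.185 178.383 141.172] [139.12  142.013]
bottle top (((503.0120849609375, 174.79281616210938), (88.03573608398438, 103.6822738647461), 61.149471282958984), 10395, np.float64(77.75249691218605))
```

View pics/w17.png

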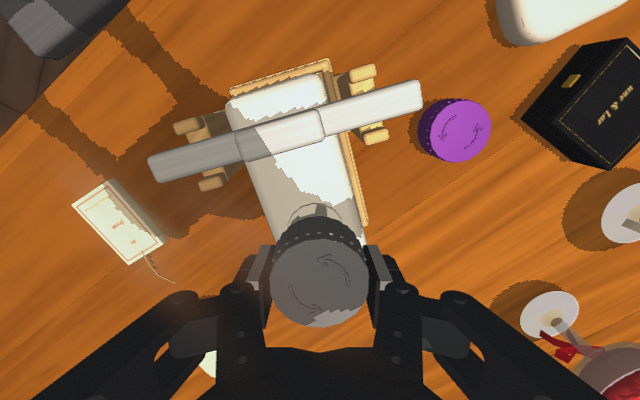

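>>> play_rows:
  rows:
    - [-0.15, -0.005, 0, 0]
    - [-0.2, -0.01, 0, 0]
    - [-0.12, 0, 0, 0]
    - [0, 0, 0, 0]
    - [0, 0, 0, 0]
    - [0, 0, 0, 0]
    - [0, 0, 0, 0]

```text
clock: 20.4
tool_pos: [546.5, 175.0, 139.8]
ee_rot: [-1.236, 1.521, -0.208]
contact_force: [-0.0, 1.0, 0.2]
grip_width: 0.518
```

```bash
python3 - <<'E'
from h import *
go([548.0,174.3,146],None)
f=frame('wrist');W=cloud(f);save('w18',f['img'])
p=W[200:330,285:355].reshape(-1,3);p=p[(p[:,2]>105)&(p[:,2]<205)];print(np.median(p,axis=0),np.percentile(p[:,2],[20,80]))
go([548.0,174.3,146],None)
E
```

```text
t 20.4 pos [546.481 175.032 139.753] xdir [ 0.048 -0.01  -0.999] zhead 1.0283855291553814 j [ 0.109  0.18   1.711 -0.017  1.204 -0.914] F [-0.013  1.022  0.239] w 0.5176020494202482
d units [-0.062 -0.02   0.003] 
[540.493 177.849 188.129] [185.043 188.936]
t 20.45 pos [546.472 175.04  139.753] xdir [ 0.048 -0.01  -0.999] zhead 1.0283743372602654 j [ 0.109  0.18   1.711 -0.016  1.204 -0.914] F [ 0.09   0.852 -0.415] w 0.5154253663715495
d units [-0.062 -0.02   0.003]
```

View pics/w18.png

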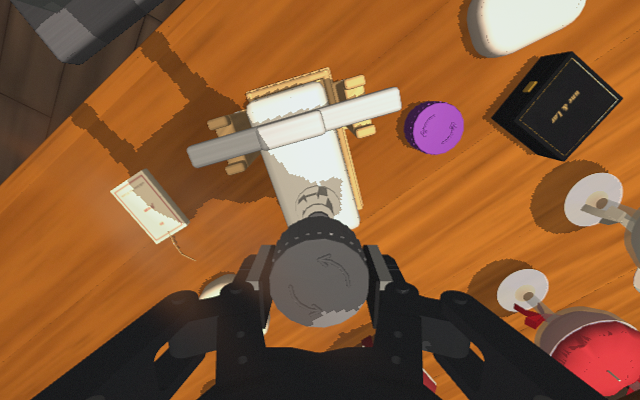

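```bash
python3 - <<'E'
from h import *
f=frame('wrist');W=cloud(f)
hsv=cv2.cvtColor(f['img'],cv2.COLOR_RGB2HSV)
p=W[80:170,180:410].reshape(-1,3);print('grip',rect(p,102,112))
q=p[(p[:,2]>93.5)&(p[:,2]<97)];print('ends z',np.median(q[:,2]))
p=W[225:335,265:375].reshape(-1,3);p=p[(p[:,2]>180)&(p[:,2]<195)]
A=np.c_[p[:,:2],np.ones(len(p))];c=np.linalg.lstsq(A,p[:,2],rcond=None)[0];print('cap top plane tilt',c[:2]);print('cap',rect(p,180,195))
f=frame('scene');save('s2',cv2.resize(f['img'][160:340,200:440],None,fx=3,fy=3))
g=frame('top');save('t2',cv2.resize(g['img'][170:280,150:480],None,fx=2.4,fy=2.4))
print(observe()['tool_pos'],observe()['clock'])
E
```

```text
grip (((486.70062255859375, 190.44386291503906), (44.23351287841797, 16.078384399414062), 74.46824645996094), 1709, np.float64(106.625307833882))
ends z 94.82237463417988
cap top plane tilt [ 0.071 -0.05 ]
cap (((545.8401489257812, 176.41336059570312), (49.87949752807617, 46.0247917175293), 63.940677642822266), 8113, np.float64(188.29303033824988))
[546.758 175.058 140.185] 20.6
```

View pics/s2.png

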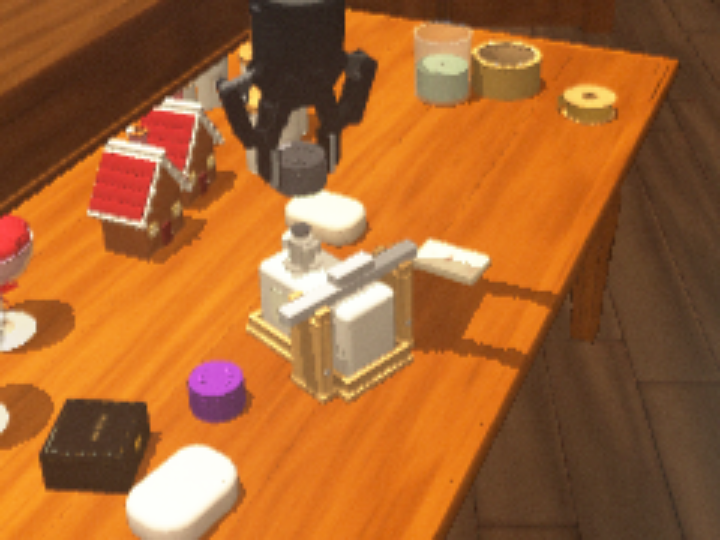

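The scene picture shows the bar across both posts, the bottle upright, the bare neck at (300,240), and the cap held above it at (300,168). The arm is still, so I'm handing in.

```bash
python3 - <<'E'
from h import *
print(close_job(), observe()['clock'])
E
```

```text
the job is handed in; nothing more can be done
the job is handed in; nothing more can be done
```

I laid the bar in both notches and let go. I then gripped the cap, pressed it down 5–8.5 mm, turned it about 74° anticlockwise and lifted it off. I handed in with the cap held above the neck; the last clock reading before hand-in was 20.6 s. The hand-in gave no verdict, so these are my own camera checks.

**Last checks**
- **Bar:** its middle is at (486.7, 190.4), against a seat measured at (486.1, 191.1). The grip top is at 106.6 mm, where a fully seated bar would read 107 mm, and its direction matches the stand's to within 0.1°.
- **Cap:** the rim is about 44 mm above the sealing disc and the axis is within about 3 mm of the neck. The fitted cap top gives a tilt of about 0.09 rad, while the tool reading gives about 0.05; both are within the 0.26 limit.
- **Bottle:** its shoulder read 77.75 mm just after the cap came free, so it had not been pulled up. It stands upright in the last picture.
- **Other goods:** I saw nothing out of place in the last scene picture, but I did not measure them.

**What went wrong or disagreed**
- **First grasp:** it missed the bar, closing just above it. The real fingertips sit about 27 mm behind the reported TCP when shut, according to both the wrist depth and the scene camera. I planned with that offset afterwards.
- **Pressing depth:** midway through the turn it eased to about 5.2 mm, so I pressed again before finishing.

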